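Seat the candle plate in its serving board

TASK

The brass candle plate, with a loose tealight in it, lies askew on the dark serving board. Slide and turn it on the board, without lifting or tipping it, until its handle lies in the slot and the whole plate has dropped flat into its keyhole-shaped cutout. Keep the tealight standing in the plate's ring, and leave the matchbox, snuffer and brass cup where they are.

Things in the scene. Friction and masses are not known exactly. Their poses are not given: they have to be found in the camera images.
- board: Dark wooden serving board, 190 x 335 x 24 mm, fixed to the table; face 24 mm above the table. Origin: on its underside, below the centre of the cutout's round; z up. It spans -95..95 mm along its x, -90..245 mm along its y. Face plain from the cutout to y = 190 mm; at y = 214 mm three 41 mm tealight wells: x = -55 empty, x = 0 and 55 hold fixed tealights about 5 mm proud.
- cutout (a point): Centre of the round part of the board's keyhole-shaped cutout, on its floor, 14 mm above the table; axes as the board's. Cutout: upright walls, flat cork-lined floor 10 mm below the face; a round of radius 58 mm joined by a straight slot 28 mm wide that runs along the board's -y and out through the board's -y end, 90 mm from the round's centre.
- slot (a point): Point in the slot, on its centre line, 5 mm above its floor, 95 mm from the round's centre along the board's -y (5 mm beyond the board's end): here lies the point 'handle' when the plate is home.
- plate: Loose brass candle plate, about 0.4 kg: round dish, diameter 110, 14 mm thick, with one flat straight handle 22 mm wide along its +x to a rounded end 106 mm from the centre. The handle spans 5 to 14 mm above the dish's underside. Origin: centre of that underside; z up. A ring 4 mm high, 41 mm inside, in the middle holds the tealight. Home: 4 mm proud of the face, handle along the board's -y.
- handle (a point): Point on the handle's underside, centre line, 95 mm from the dish's centre. Start: plate flat on the board's face, 8 to 11 cm from the cutout's centre along the board's +y, handle within 0.75 rad of the board's +x. With the dish in the round, handle not over the slot: the handle rests on the face, the dish is 5 to 10 mm sunk, tilted about 3 degrees, and turns freely. Clearance 3 mm all round.
- tealight: Tealight in an aluminium case, 38 mm diameter, 18 mm high with wick, about 10 g, loose; stands in the ring in the middle of the plate, its underside 14 mm above the plate's underside. Origin: centre of its underside.
- matchbox: Long matchbox, 62 x 110 x 22 mm, long side along its y, lying on the table to the left of the board; bystander, loose. Origin: centre of its underside.
- brass_cup: Brass cup, 63 mm diameter, 46 mm high, standing on the table to the left of the board; bystander, loose. Origin: centre of its underside.
- snuffer: Brass candle snuffer, 205 mm long along its y, 30 mm high, lying on the table to the right of the board; bystander, loose. Origin: centre of its underside.
Things that resemble listed ones, but are neither listed nor needed, are in the scene too. There is more than one size of the tealight; the job needs the smallest.

How it is judged (in metres and radians):
At the end, for the whole second after the job is handed in: Plate flat (0.025 rad) on the cutout's floor (underside under 16.2 mm above the board's underside; floor at 14), centre within 6 mm of the cutout's, handle point within 10 mm of the slot point; tealight upright (0.1 rad) in its ring (origins within 20 mm); both at rest (z of plate in the frame of board below 0.0162 m and angle between plate's own z axis and vertical below 0.025 rad and horizontal distance between plate and cutout below 0.006 m and horizontal distance between handle and slot below 0.01 m and distance between tealight and plate below 0.02 m and angle between tealight's own z axis and vertical below 0.1 rad and linear speed of plate below 0.01 m/s and linear speed of tealight below 0.02 m/s); the robot touches nothing.
It fails at once if The plate is lifted off the board (its centre more than 20 mm above the board's face) (z of plate in the frame of board above 0.044 m).
It fails at once if The plate is tipped by more than 0.25 rad (angle between plate's own z axis and vertical above 0.25 rad).
It fails at once if The matchbox, the brass cup or the snuffer is moved by more than 30 mm (distance of any of matchbox, brass_cup, snuffer from where it was at the start of the episode above 0.03 m).
It also fails if it takes over 48 s, if anything falls off the work surface, if the arm or the gripper's body presses on something with over 40 N, if the wrist force passes 120 N, or if a joint passes its speed limit or range.

ROBOT

A 6-joint arm with a two-finger parallel gripper is mounted at the origin on a cart in front of the work surface, level with it; the furniture and walls round the work are solid. World frame = base frame: x ahead of the robot, y to its left, z up, the work surface at z = 0. Lengths are in m, angles in degrees, forces in N, time in s.
With the tool pointing down it reaches from about 0.375 to 0.9 m from the base axis. Payload 3.1 kg.
Tool frame: the origin (TCP) lies between the finger pads; the fingertips stand bot.tip_extent ahead of it and the grasp point (between the pads) lies 2 mm behind it (bot.tip_extent is the distance from the TCP to the fingertips, in m); z points along the fingers, y is the direction in which the jaws open and shut (so a half turn about z gives the same grasp; the last joint's range is limited). The gripper opens to 87 mm and grips with 3 to 60 N. Pads are 19 mm wide; open, the fingers measure 117 mm over their backs; the gripper's body (75 mm by 190 mm) begins 51 mm behind the grasp point.
Start: joints at [-77.206, 30.224, 82.088, -0, 67.689, -10.227], TCP at [0.244, -0.575, 0.24] pointing down, gripper open.
Joint ranges: [-176.69, 176.69], [-43.24, 126.21], [12.49, 139.97], [-82, 262], [0, 151.66], [-163.58, 163.58]. Speed limits (degrees/s): [159.86, 159.86, 180, 180, 180, 180].

INTERFACE

Orientations are given as a 3x3 rotation matrix whose columns are the frame's x, y, z axes.
In Python, from rig import bot, imaging, recognise, masks_of, mark_of gives the robot as it stands.
- The arm moves only by the tool send_rows, never from a script. Its argument "plan" is a list that holds one entry, the list of rows, each a list of 5 numbers: the shift along the world's x, y, z normalised to -1 to 1, where 1 is 0.03 m, then the turn about the world's z normalised to -1 to 1, where 1 is 0.1 rad, then the closure, from -1 (fully open) to 1 (shut). A call has 1 to 20 rows; each row shifts and turns the commanded pose from where the row before left it; what a row does not reach is not made up. A row lasts 1/10 s, in which the tool goes at most 50 mm and 8.59 degrees, less where a joint would pass 70% of its speed; a pose out of reach is approached as far as the arm can. A call with a number of a shift or a turn outside -1 to 1 is refused whole. A call with a gripper value outside its range is refused whole. The fingers move at their own pace and stop on an object; the grip force is fixed at half the most. Time passes only in rows, so rows that do not move let the fingers close. It gives the time, the measured TCP pose, the force and the opening at its end, in the units of the state.
- bot.read_state(): the state, without advancing time (a new reading comes with each control period).
- imaging.capture(name): name is "scene" or "top"; returns a dict with "img" (480x640x3 uint8, blue, green, red), "mtx" (3x3 intrinsics, pixels), "pose" (4x4, takes a point from camera to world coordinates). Camera axes: x right, y down, z forward; pixel columns grow to the right and rows downward; lengths in m; the calibration is good to about 2 mm. A picture is of the moment at which its call begins. There is no depth.
- bot.hand_in(): hands the job in, once; it reports no verdict.
Trained networks look in the newest picture that a camera, given by its name, has taken for a name from the list of things; names that differ only in an ending like _2 or _b are one class to them, and where a whole thing is asked for, a point or a joint stands for the part that bears it (a point fixed in the world has none). Each returns a list of dicts, best first, with "conf" (0 to 1); they miss things now and then, are a little off and sometimes report something else, mostly with a low value. They report only what shows in the picture. A call takes as long as a camera call. They do not tell look-alikes from the thing itself.
- recognise(camera, target): "at" ([x, y, z] in m, in world coordinates, good to about 4 mm: the middle of the surface that is visible of it).
- masks_of(camera, target): "region" (480x640 bool, what is visible of it).
- mark_of(camera, target): "at" ([x, y, z] in m, in world coordinates, good to about 4 mm: a listed point, or the origin of a listed thing).
The state is a dict: "time_s": time; "joint_positions": joint angles; "qvel": joint speeds; "tau": joint torques, N m; "position": TCP position; "tcp_rot": TCP orientation; "force": force on the tool from outside, world axes, zero at the start; "moment": the same for the moment, N m; "opening": opening from 0.0 (shut) to 1.0 (fully open).
Only numpy, scipy, OpenCV 4.12 (cv2) and the standard library are available. Lean on these libraries where they do the work, as an engineer would, in place of code of your own. Each camera call takes 0.05 s, during which the arm holds its last target.

## Working session

There is one attempt and no reset: what is moved stays moved. The work goes in short steps, Python scripts to look and compute and a tool call to move; the robot and the scene stay as the last step left them, time stands still between calls to the robot, and variables do not carry over. Pictures are saved under pics/ and viewed, and the job is handed in when it is done.

Besides the shell and the picture viewer there is one more tool, called as name(argument=value, ...), one argument or row to a line, values as JSON. send_rows: Moves the arm, as the interface text tells. Its arguments: {"type":"object","properties":{"plan":{"type":"array"}},"required":["plan"]}

```bash
mkdir -p pics; ls
python3 - <<'E'
from rig import bot, imaging, recognise, masks_of, mark_of
import cv2,numpy as np
s=bot.read_state(); print(s['time_s'],s['position'],s['tcp_rot'],s['opening'],bot.tip_extent)
for c in("scene","top"):
    d=imaging.capture(c); cv2.imwrite(f"pics/{c}0.png",d['img']); print(c,np.round(d['mtx'],1).tolist(),np.round(d['pose'],3).tolist())
    for t in("board","cutout","slot","plate","handle","tealight","matchbox","brass_cup","snuffer"):
        print(t,[(np.round(r['at'],4).tolist(),round(r['conf'],2)) for r in mark_of(c,t)][:4])
E
```

```text
pics
0.0 [ 0.24427813 -0.57452431  0.23855701] [[ 9.20361742e-01  3.91067797e-01 -4.91073112e-04]
 [ 3.91067915e-01 -9.20359329e-01  2.14261526e-03]
 [ 3.85944109e-04 -2.16402405e-03 -9.99997584e-01]] 1.0019233863958972 0.017
scene [[531.5, 0.0, 321.3], [0.0, 531.5, 236.0], [0.0, 0.0, 1.0]] [[0.655, -0.354, 0.667, -0.299], [-0.756, -0.32, 0.571, -0.683], [0.011, -0.879, -0.478, 0.645], [0.0, 0.0, 0.0, 1.0]]
board [([0.5249, -0.0991, 0.0009], 0.73)]
cutout [([0.5269, -0.1012, 0.0139], 0.91)]
slot [([0.5201, -0.1924, 0.0195], 0.77)]
plate [([0.5284, -0.0106, 0.0202], 0.7)]
handle [([0.6153, 0.0095, 0.0333], 0.57)]
tealight [([0.3375, -0.0083, -0.001], 0.96), ([0.5271, -0.0108, 0.0405], 0.72), ([0.6983, 0.032, 0.0038], 0.65), ([0.5184, -0.1941, 0.0193], 0.49)]
matchbox [([0.396, 0.3511, -0.0005], 0.91)]
brass_cup [([0.5629, 0.3303, -0.0007], 0.78)]
snuffer [([0.4305, -0.3528, -0.0009], 0.61)]
top [[439.8, 0.0, 319.5], [0.0, 439.8, 241.9], [0.0, 0.0, 1.0]] [[-0.006, -0.995, 0.095, 0.436], [-1.0, 0.006, -0.002, -0.0], [0.001, -0.095, -0.995, 0.983], [0.0, 0.0, 0.0, 1.0]]
board [([0.5275, -0.0954, -0.0032], 0.97)]
cutout [([0.5256, -0.0972, 0.0165], 0.72)]
slot [([0.4335, -0.3539, -0.0001], 0.73), ([0.5213, -0.1897, 0.0218], 0.64)]
plate [([0.5272, -0.0116, 0.02], 0.97)]
handle [([0.6168, 0.0091, 0.0289], 0.73)]
tealight [([0.3413, 0.0016, -0.0043], 0.72), ([0.6988, 0.03, -0.0042], 0.64), ([0.5215, -0.014, 0.0417], 0.49)]
matchbox [([0.3974, 0.3551, 0.0039], 0.78)]
brass_cup [([0.5644, 0.3311, 0.0042], 0.76)]
snuffer [([0.4341, -0.3558, -0.0004], 0.71)]
```

View pics/scene0.png

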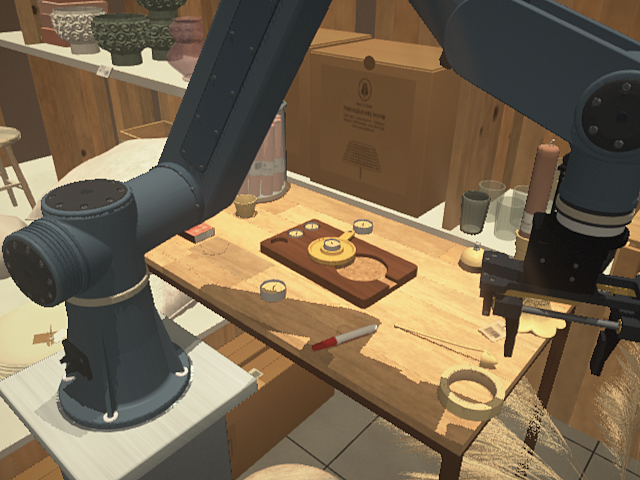

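View pics/top0.png

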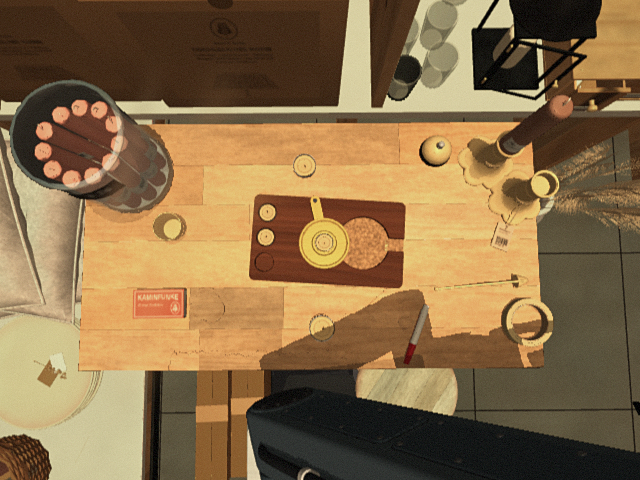

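Top view: the plate is at (325,242) with its handle up to (316,202). The cutout round is at (367,243) and the slot runs right to (403,243). There are several tealights: large loose ones at (305,165) and (321,327), fixed ones in the wells at (267,212) and (266,237), and the one in the plate's ring at (324,242). The last fits, being loose in the ring. I'll enlarge it to confirm and refine the geometry.

```bash
cat > h.py <<'E'
from rig import bot, imaging, recognise, masks_of, mark_of
import cv2,numpy as np
def topix(d,p):
    T=np.linalg.inv(d['pose']); q=d['mtx']@(T[:3,:3]@np.array(p)+T[:3,3]); return q[:2]/q[2]
def back(d,uv,z):
    r=d['pose'][:3,:3]@(np.linalg.inv(d['mtx'])@np.array([uv[0],uv[1],1.])); o=d['pose'][:3,3]
    return o+r*(z-o[2])/r[2]
def crop(d,c,h,name,s=4,pts=()):
    im=d['img'].copy(); x,y=map(int,c); w=int(h*4/3)
    x0,y0=max(x-w,0),max(y-h,0)
    e=cv2.resize(im[y0:y+h,x0:x+w],None,fx=s,fy=s,interpolation=cv2.INTER_CUBIC)
    for p,col in pts:
        u=topix(d,p); cv2.drawMarker(e,(int((u[0]-x0+.5)*s),int((u[1]-y0+.5)*s)),col,cv2.MARKER_CROSS,10,1)
    cv2.imwrite(f"pics/{name}.png",e)
E
python3 - <<'E'
from h import *
for c in("top","scene"):
    d=imaging.capture(c)
    m=masks_of(c,"plate"); print(c,[(x['conf'],x['region'].sum()) for x in m])
    b=masks_of(c,"board")
    if m:
        reg=m[0]['region'].astype(np.uint8)
        pts=np.argwhere(reg)[:,::-1]
        W=np.array([back(d,p,0.036) for p in pts])[:,:2]
        # dish: distance-transform-ish fit: rectify
        res=0.0005; o=W.min(0)-0.01; 
        g=np.mgrid[0:480,0:480]; 
        X=o[0]+g[0]*res; Y=o[1]+g[1]*res
        uv=[topix(d,(0,0,0))]
        T=np.linalg.inv(d['pose']); P=np.stack([X,Y,np.full_like(X,.036)],-1)@T[:3,:3].T+T[:3,3]; P=P@d['mtx'].T; U=(P[...,:2]/P[...,2:]).astype(np.float32)
        R=cv2.remap(reg*255,U[...,0],U[...,1],cv2.INTER_LINEAR)>127
        dt=cv2.distanceTransform(R.astype(np.uint8),cv2.DIST_L2,5); i=np.unravel_index(dt.argmax(),dt.shape)
        ii=np.argwhere(dt>dt.max()-1).mean(0)
        ctr=o+ii*res; ww=o+np.argwhere(R)*res; r=np.hypot(*(ww-ctr).T); hh=ww[(r>.065)&(r<.1)].mean(0); print('ctr',ctr,'rad',dt.max()*res,'far',r.max(),'handle ang',np.arctan2(*(hh-ctr)[::-1]))
    if b:
        reg=b[0]['region'].astype(np.uint8)
        cs,_=cv2.findContours(reg,0,2); q=max(cs,key=cv2.contourArea)[:,0,:].astype(float)
        W=np.array([back(d,p,0.024 if c=='top' else .024)[:2] for p in q]).astype(np.float32)
        print('board',cv2.minAreaRect(W))
    tl=[((*np.array([.527,-.011]),.045),(0,0,255))]
    crop(d,topix(d,(.527,-.04,.03)),75 if c=='top' else 75,c+"c",4,[((.527,-.011,.038),(0,0,255)),((.6168,.0091,.038),(255,0,0)),((.526,-.099,.014),(0,255,0)),((.5207,-.191,.019),(0,255,0))])
E
```

```text
top [(0.89, np.int64(1959))]
ctr [ 0.48946451 -0.014277  ] rad 0.018975198 far 0.141010687714041 handle ang 0.09183959689277135
board ((0.5315161943435669, -0.018961399793624878), (0.33494290709495544, 0.1923791617155075), 86.56814575195312)
scene [(0.93, np.int64(957))]
ctr [ 0.48802949 -0.03815115] rad 0.030067446 far 0.1436001701800511 handle ang 0.6497809268563449
board ((0.5130468010902405, -0.030429959297180176), (0.3557717204093933, 0.2176753133535385), 86.45310974121094)
```

View pics/topc.png

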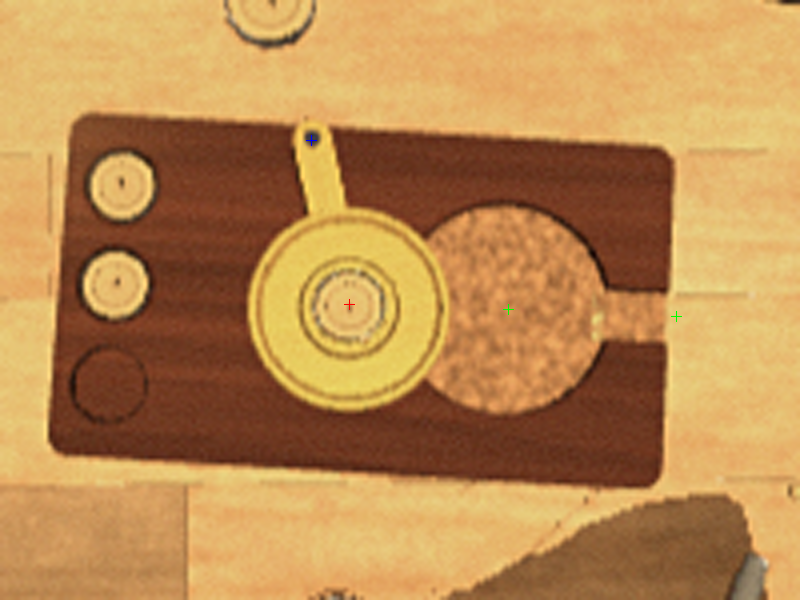

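View pics/scenec.png

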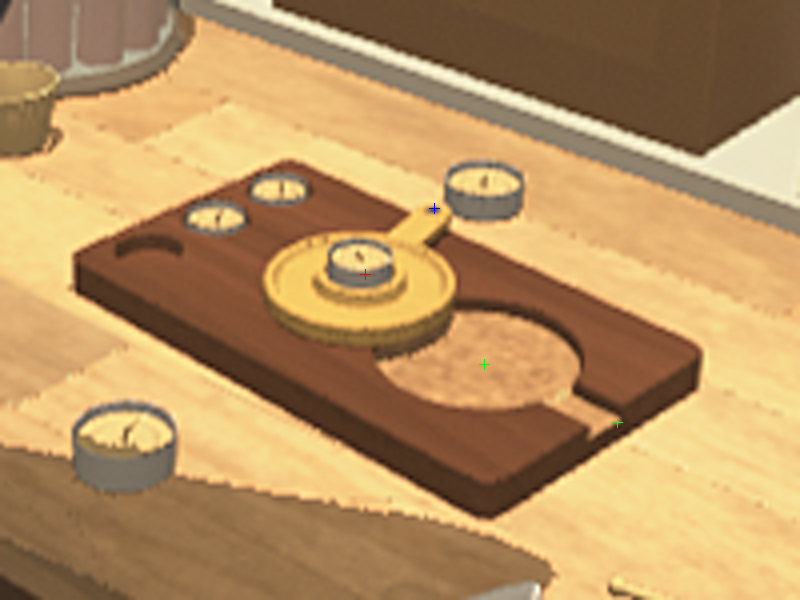

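The crops confirm it: the job's tealight is the smaller one in the ring, and both larger decoys are on the table. Next I'll measure the plate and cutout precisely.

```bash
cat >> h.py <<'E'
def rect(d,z,o,n=600,res=0.0005):
    g=np.mgrid[0:n,0:n]; X=o[0]+g[0]*res; Y=o[1]+g[1]*res
    T=np.linalg.inv(d['pose']); P=np.stack([X,Y,np.full(X.shape,z)],-1)@T[:3,:3].T+T[:3,3]; P=P@d['mtx'].T; U=(P[...,:2]/P[...,2:]).astype(np.float32)
    return cv2.remap(d['img'],U[...,0],U[...,1],cv2.INTER_CUBIC)
def platefit(d,z=.038,name=None,hint=None):
    o=np.array([.38,-.24]); R=rect(d,z,o,640)   # rows=x, cols=y
    hsv=cv2.cvtColor(R,cv2.COLOR_BGR2HSV)
    m=((hsv[...,0]>21)&(hsv[...,0]<34)&(hsv[...,1]>120)&(hsv[...,2]>110)).astype(np.uint8)
    m=cv2.morphologyEx(m,cv2.MORPH_OPEN,np.ones((5,5),np.uint8))
    cs,_=cv2.findContours(m,0,1); q=max(cs,key=cv2.contourArea)
    f=np.zeros_like(m); cv2.drawContours(f,[q],-1,1,-1)
    k=cv2.getStructuringElement(cv2.MORPH_ELLIPSE,(71,71))
    dish=cv2.morphologyEx(f,cv2.MORPH_OPEN,k)
    cs,_=cv2.findContours(dish,0,1); qd=max(cs,key=cv2.contourArea)
    (cy,cx),(a,b),_=cv2.fitEllipse(qd)
    ctr=o+np.array([cx,cy])*.0005
    w=o+np.argwhere(f)*.0005; r=np.hypot(*(w-ctr).T); h=w[(r>.062)&(r<.098)]
    ang=np.nan
    if len(h)>50: ang=np.arctan2(*(h.mean(0)-ctr)[::-1])
    if name: 
        cv2.circle(R,(int(cy),int(cx)),110,(0,0,255),1)
        R[cv2.Canny(f*255,50,100)>0]=(255,0,0); cv2.imwrite(f"pics/{name}.png",R[::-1,::-1])
    return ctr,(a*.0005,b*.0005),ang,r.max()
E
python3 - <<'E'
from h import *
for c in("top","scene"):
    d=imaging.capture(c); print(c,platefit(d,.038,'fit_'+c))
d=imaging.capture("top")
o=np.array([.38,-.24]); R=rect(d,.024,o,640); cv2.imwrite('pics/face.png',R[::-1,::-1])
E
```

```text
top (array([ 0.5238587 , -0.01068642]), (0.09103163146972656, 0.09209784698486329), nan, np.float64(0.04703315893922021))Traceback (most recent call last):
  File "<stdin>", line 3, in <module>
  File "h.py", line 28, in platefit
    cs,_=cv2.findContours(dish,0,1); qd=max(cs,key=cv2.contourArea)
                                        ~~~^^^^^^^^^^^^^^^^^^^^^^^^
ValueError: max() iterable argument is empty
```

View pics/fit_top.png

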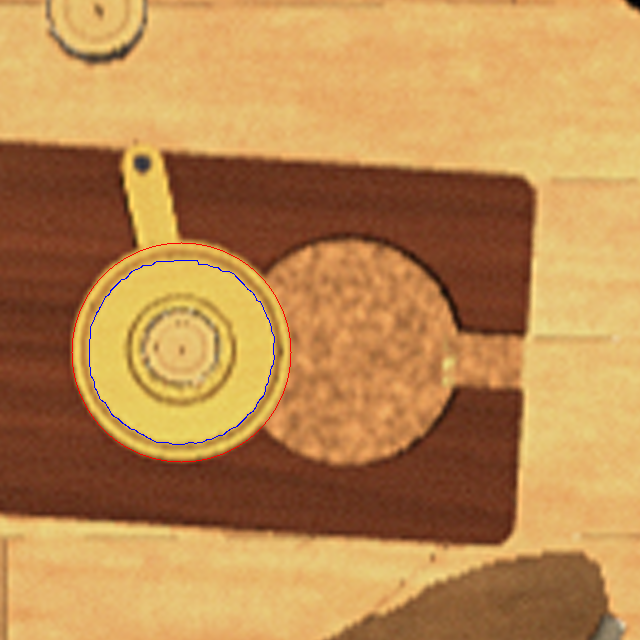

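Run:
```python
from h import *
o=np.array([.38,-.24])
d=imaging.capture("top"); cv2.imwrite('pics/face.png',rect(d,.024,o,640)[::-1,::-1])
d=imaging.capture("scene"); 
a=rect(d,.038,o,640)[::-1,::-1];b=rect(d,.024,o,640)[::-1,::-1]
cv2.imwrite('pics/fs38.png',a);cv2.imwrite('pics/fs24.png',b)
```

```text
(no output)
```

View pics/face.png

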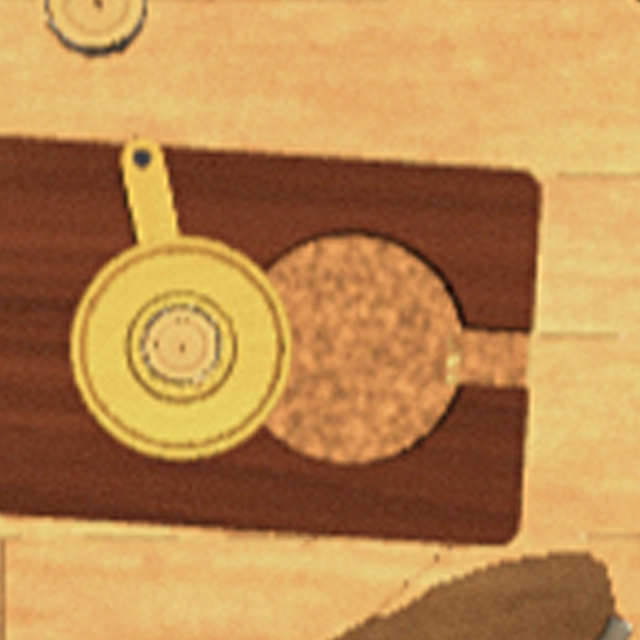

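View pics/fs38.png

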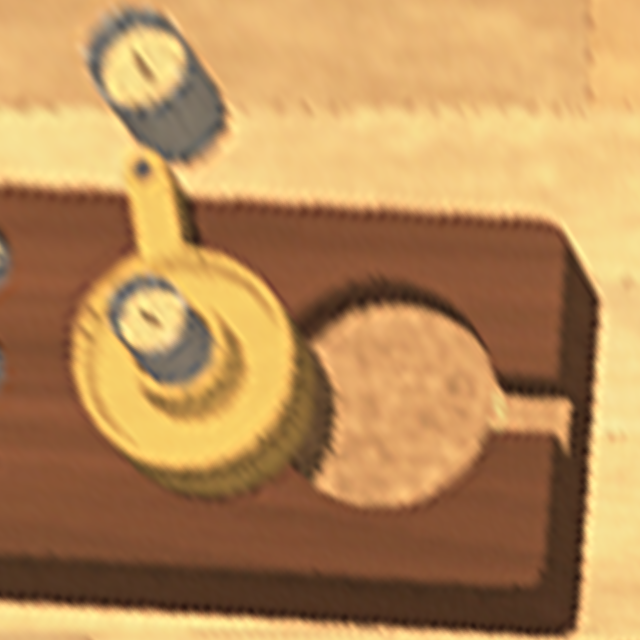

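View pics/fs24.png

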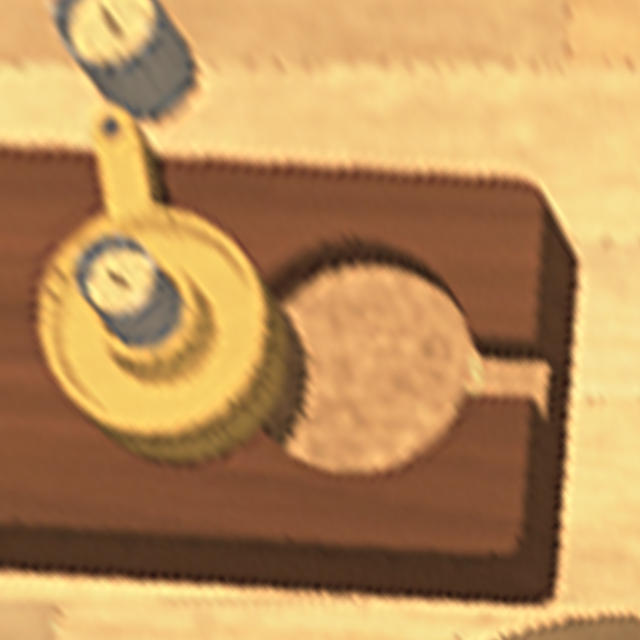

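The top and scene views agree on the plate: centre (0.524, -0.011), handle yaw 0.20 rad. The cutout is at about (0.5255, -0.0955) with board yaw about -0.062. I'll move over the handle now with the jaws across it.

send_rows(
  plan=[
    [[0.404,0.6457,0,0.981,0],[0.404,0.6457,0,0.981,0],[0.404,0.6457,0,0.981,0],[0.404,0.6457,0,0.981,0],[0.404,0.6457,0,0.981,0],[0.404,0.6457,0,0.981,0],[0.404,0.6457,0,0.981,0],[0.404,0.6457,0,0.981,0],[0.404,0.6457,0,0.981,0],[0.404,0.6457,0,0.981,0],[0.404,0.6457,0,0.981,0],[0.404,0.6457,0,0.981,0],[0.404,0.6457,0,0.981,0],[0.404,0.6457,0,0.981,0],[0.404,0.6457,0,0.981,0],[0.404,0.6457,0,0.981,0],[0.404,0.6457,0,0.981,0],[0.404,0.6457,0,0.981,0],[0.404,0.6457,0,0.981,0],[0.404,0.6457,0,0.981,0]],
  ],
)

```text
time_s: 3.5
position: [0.4874, -0.187, 0.2397]
tcp_rot: [[-0.715, 0.699, 0.0], [0.699, 0.715, -0.0], [-0.0, 0.0, -1.0]]
force: [0.2, 0.4, -1.0]
opening: 0.499
```

send_rows(
  plan=[
    [[0.404,0.6457,0,0.981,0],[0.404,0.6457,0,0.981,0],[0.404,0.6457,0,0.981,0],[0.404,0.6457,0,0.981,0],[0.404,0.6457,0,0.981,0],[0.404,0.6457,0,0.981,0],[0.404,0.6457,0,0.981,0],[0.404,0.6457,0,0.981,0],[0.404,0.6457,0,0.981,0],[0.404,0.6457,0,0.981,0],[0,0,-1,0,0],[0,0,-1,0,0],[0,0,-1,0,0],[0,0,-1,0,0],[0,0,0,0,0],[0,0,0,0,0],[0,0,0,0,0]],
  ],
)

```text
time_s: 5.2
position: [0.6094, 0.0057, 0.1213]
tcp_rot: [[-0.979, -0.202, 0.003], [-0.202, 0.979, -0.001], [-0.003, -0.001, -1.0]]
force: [-0.5, 0.1, 1.0]
opening: 0.498
```

send_rows(
  plan=[
    [[0,0,-0.6,0,0],[0,0,-0.6,0,0],[0,0,-0.5,0,0],[0,0,-0.3,0,0],[0,0,0,0,0]],
  ],
)

```text
time_s: 5.7
position: [0.6076, 0.006, 0.0589]
tcp_rot: [[-0.979, -0.202, -0.001], [-0.202, 0.979, 0.0], [0.001, 0.001, -1.0]]
force: [0.4, -0.5, 0.5]
opening: 0.497
```

Run:
```python
from h import *
p=bot.read_state()['position']
for c in("top","scene"):
    d=imaging.capture(c); crop(d,topix(d,(.56,-.01,.04)),75,c+"1",4,[((p[0],p[1],.038),(0,0,255))])
```

```text
(no output)
```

View pics/scene1.png

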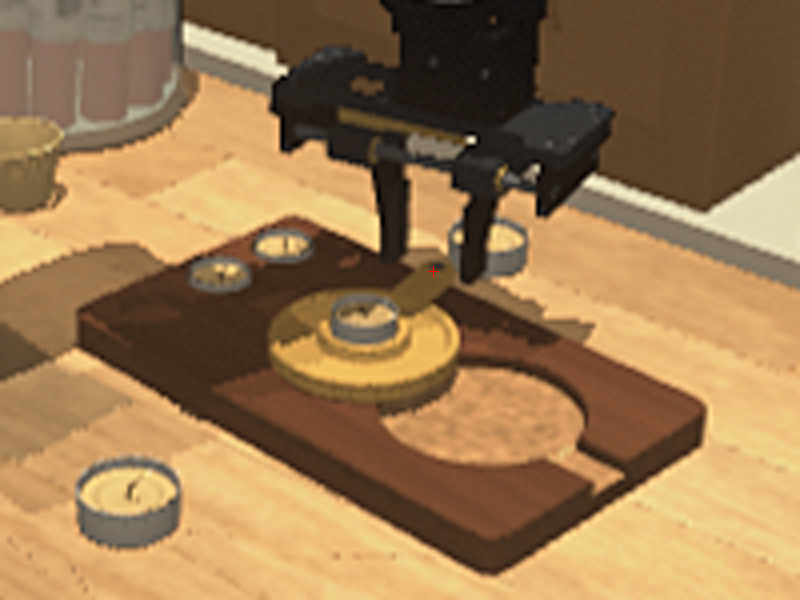

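View pics/top1.png

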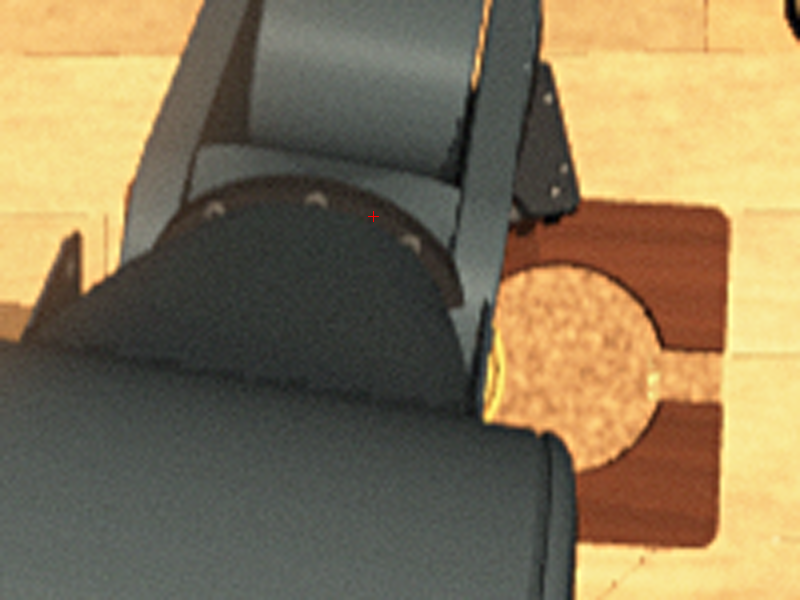

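The fingers at (395,245) and (475,270) straddle the handle at (435,272). I'll descend and close.

send_rows(
  plan=[
    [[0,0,-0.24,0,0],[0,0,-0.24,0,0],[0,0,0,0,0],[0,0,0,0,0.3],[0,0,0,0,0.4],[0,0,0,0,0.5],[0,0,0,0,0.6],[0,0,0,0,0.8],[0,0,0,0,1],[0,0,0,0,1],[0,0,0,0,1]],
  ],
)

```text
time_s: 6.9
position: [0.6082, 0.0061, 0.0454]
tcp_rot: [[-0.979, -0.202, 0.0], [-0.202, 0.979, 0.0], [-0.0, 0.0, -1.0]]
force: [-0.0, 1.8, 1.5]
opening: 0.252
```

Run:
```python
from h import *
p=bot.read_state()['position'];print(p,bot.read_state()['moment'])
for c in("scene",):
    d=imaging.capture(c); crop(d,topix(d,(.56,-.01,.04)),75,c+"2",4,[((p[0],p[1],.038),(0,0,255))])
```

```text
[0.6081634  0.00614649 0.04536338] [ 0.46171488 -0.08887052 -0.11335228]
```

View pics/scene2.png

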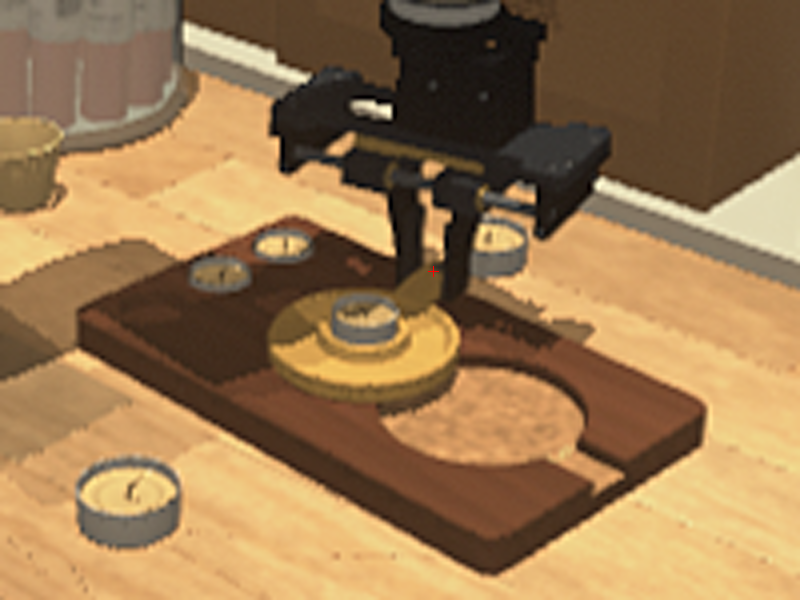

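Gripped at 21.9 mm opening, which matches the handle width. Next I'll turn the plate in place about its centre by about -1.836 rad, in an arc.

Run:
```python
import numpy as np
v=np.array([.0844,.0169])
def rows(st):
    th=0;out=[]
    R=lambda t:np.array([[np.cos(t),-np.sin(t)],[np.sin(t),np.cos(t)]])
    for s in st:
        dl=(R(th+s)-R(th))@v; th+=s; out.append([round(float(x),3) for x in (*(dl/.03),0,s/.1,1)])
    return out
st=[-.02,-.04]+[-.05]*35+[-.026]
print(sum(st),len(st)); r=rows(st)
print(r[:19]);print(r[19:])
```

```text
-1.836 38
[[0.011, -0.056, 0.0, -0.2, 1.0], [0.018, -0.113, 0.0, -0.4, 1.0], [0.016, -0.143, 0.0, -0.5, 1.0], [0.009, -0.143, 0.0, -0.5, 1.0], [0.002, -0.143, 0.0, -0.5, 1.0], [-0.005, -0.143, 0.0, -0.5, 1.0], [-0.013, -0.143, 0.0, -0.5, 1.0], [-0.02, -0.142, 0.0, -0.5, 1.0], [-0.027, -0.141, 0.0, -0.5, 1.0], [-0.034, -0.139, 0.0, -0.5, 1.0], [-0.041, -0.138, 0.0, -0.5, 1.0], [-0.047, -0.135, 0.0, -0.5, 1.0], [-0.054, -0.133, 0.0, -0.5, 1.0], [-0.061, -0.13, 0.0, -0.5, 1.0], [-0.067, -0.127, 0.0, -0.5, 1.0], [-0.073, -0.123, 0.0, -0.5, 1.0], [-0.079, -0.119, 0.0, -0.5, 1.0], [-0.085, -0.115, 0.0, -0.5, 1.0], [-0.091, -0.111, 0.0, -0.5, 1.0]]
[[-0.096, -0.106, 0.0, -0.5, 1.0], [-0.102, -0.101, 0.0, -0.5, 1.0], [-0.107, -0.096, 0.0, -0.5, 1.0], [-0.111, -0.091, 0.0, -0.5, 1.0], [-0.116, -0.085, 0.0, -0.5, 1.0], [-0.12, -0.079, 0.0, -0.5, 1.0], [-0.124, -0.073, 0.0, -0.5, 1.0], [-0.127, -0.067, 0.0, -0.5, 1.0], [-0.13, -0.06, 0.0, -0.5, 1.0], [-0.133, -0.054, 0.0, -0.5, 1.0], [-0.136, -0.047, 0.0, -0.5, 1.0], [-0.138, -0.04, 0.0, -0.5, 1.0], [-0.14, -0.033, 0.0, -0.5, 1.0], [-0.141, -0.026, 0.0, -0.5, 1.0], [-0.142, -0.019, 0.0, -0.5, 1.0], [-0.143, -0.012, 0.0, -0.5, 1.0], [-0.143, -0.005, 0.0, -0.5, 1.0], [-0.143, 0.002, 0.0, -0.5, 1.0], [-0.074, 0.004, 0.0, -0.26, 1.0]]
```

send_rows(
  plan=[
    [[0.011,-0.056,0.0,-0.2,1.0],[0.018,-0.113,0.0,-0.4,1.0],[0.016,-0.143,0.0,-0.5,1.0],[0.009,-0.143,0.0,-0.5,1.0],[0.002,-0.143,0.0,-0.5,1.0],[-0.005,-0.143,0.0,-0.5,1.0],[-0.013,-0.143,0.0,-0.5,1.0],[-0.02,-0.142,0.0,-0.5,1.0],[-0.027,-0.141,0.0,-0.5,1.0],[-0.034,-0.139,0.0,-0.5,1.0],[-0.041,-0.138,0.0,-0.5,1.0],[-0.047,-0.135,0.0,-0.5,1.0],[-0.054,-0.133,0.0,-0.5,1.0],[-0.061,-0.13,0.0,-0.5,1.0],[-0.067,-0.127,0.0,-0.5,1.0],[-0.073,-0.123,0.0,-0.5,1.0],[-0.079,-0.119,0.0,-0.5,1.0],[-0.085,-0.115,0.0,-0.5,1.0],[-0.091,-0.111,0.0,-0.5,1.0]],
  ],
)

```text
time_s: 8.85
position: [0.5893, -0.0678, 0.0453]
tcp_rot: [[-0.759, 0.651, 0.001], [0.651, 0.759, -0.001], [-0.001, 0.0, -1.0]]
force: [1.0, 1.3, 1.5]
opening: 0.25
```

Run:
```python
from h import *
s=bot.read_state();p=s['position'];print(p,s['moment'],s['tau'])
for c in("scene","top"):
    d=imaging.capture(c); crop(d,topix(d,(.53,-.05,.04)),75,c+"3",4,[((p[0],p[1],.038),(0,0,255))])
```

```text
[ 0.58927878 -0.067812    0.04533603] [ 0.24288287 -0.29712895 -0.02940206] [ -0.28796763 -44.69881654  -9.3896234   -0.2139669    0.21610536
  -0.27214782]
```

View pics/scene3.png

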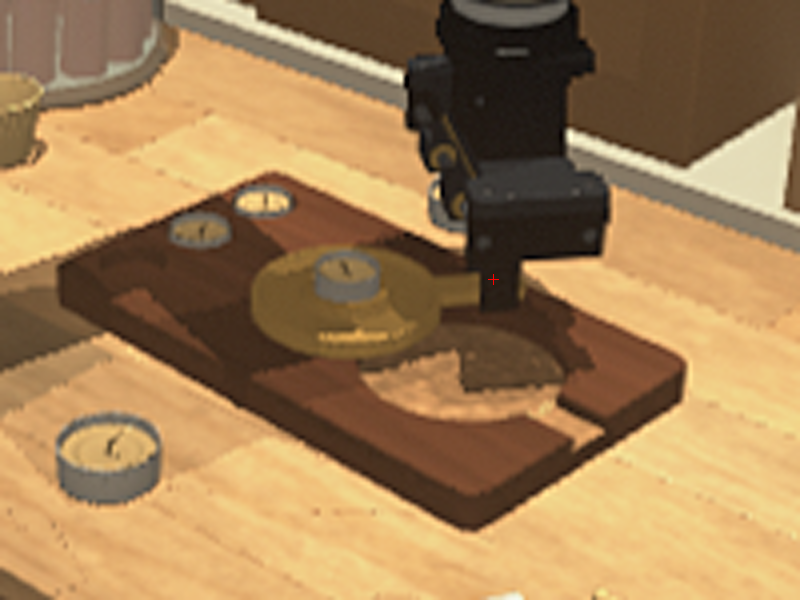

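View pics/top3.png

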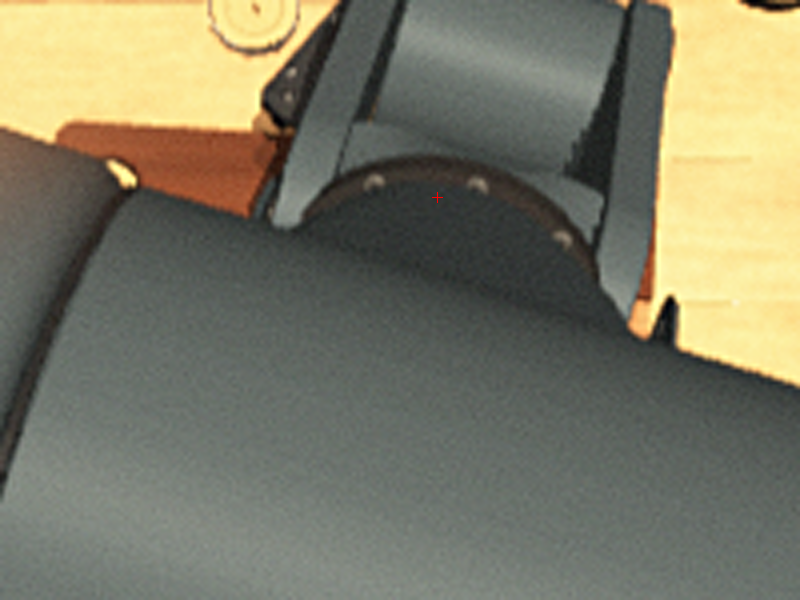

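The plate is following rigidly, with the dish at (345,300), the handle to the right and the tealight standing. I'll continue the turn.

send_rows(
  plan=[
    [[-0.096,-0.106,0.0,-0.5,1.0],[-0.102,-0.101,0.0,-0.5,1.0],[-0.107,-0.096,0.0,-0.5,1.0],[-0.111,-0.091,0.0,-0.5,1.0],[-0.116,-0.085,0.0,-0.5,1.0],[-0.12,-0.079,0.0,-0.5,1.0],[-0.124,-0.073,0.0,-0.5,1.0],[-0.127,-0.067,0.0,-0.5,1.0],[-0.13,-0.06,0.0,-0.5,1.0],[-0.133,-0.054,0.0,-0.5,1.0],[-0.136,-0.047,0.0,-0.5,1.0],[-0.138,-0.04,0.0,-0.5,1.0],[-0.14,-0.033,0.0,-0.5,1.0],[-0.141,-0.026,0.0,-0.5,1.0],[-0.142,-0.019,0.0,-0.5,1.0],[-0.143,-0.012,0.0,-0.5,1.0],[-0.143,-0.005,0.0,-0.5,1.0],[-0.143,0.002,0.0,-0.5,1.0],[-0.074,0.004,0.0,-0.26,1.0],[0,0,0,0,1]],
  ],
)

```text
time_s: 10.95
position: [0.5182, -0.0974, 0.0453]
tcp_rot: [[0.061, 0.998, 0.001], [0.998, -0.061, -0.001], [-0.001, 0.001, -1.0]]
force: [-0.1, -0.7, 1.5]
opening: 0.248
```

Run:
```python
from h import *
s=bot.read_state();p=s['position'];print(p,np.arctan2(s['tcp_rot'][1][1],s['tcp_rot'][0][1]))
for c in("scene","top"):
    d=imaging.capture(c); crop(d,topix(d,(.53,-.05,.04)),75,c+"4",4,[((p[0],p[1],.038),(0,0,255))])
```

```text
[ 0.5181592  -0.09735867  0.04530004] -0.06136880690216816
```

View pics/scene4.png

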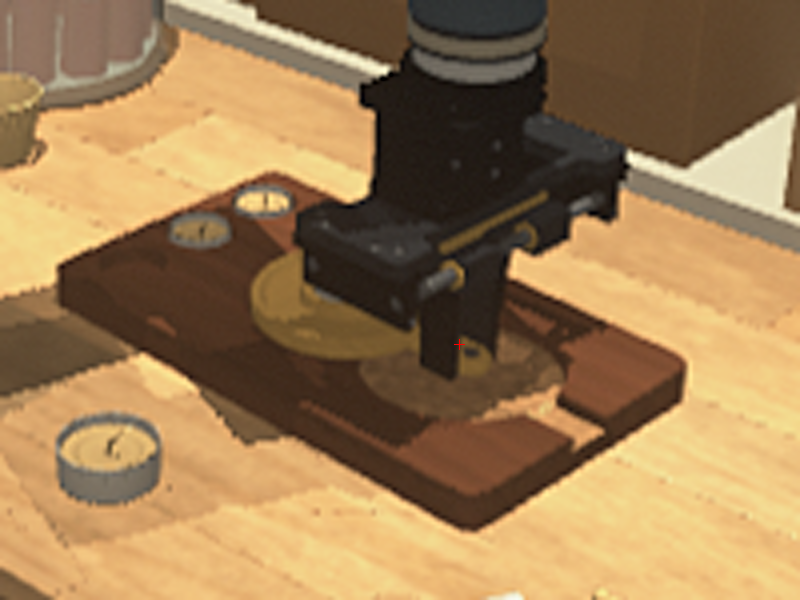

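View pics/top4.png

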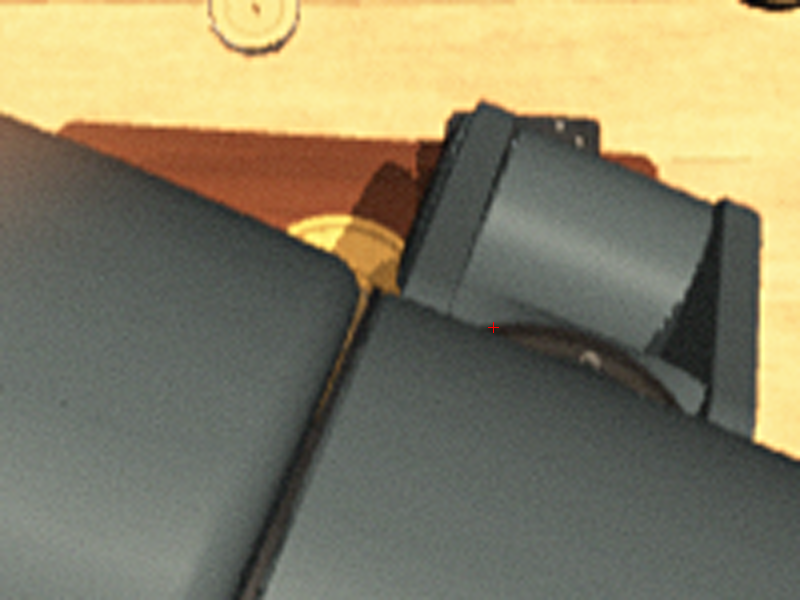

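The handle is now along the slot direction: jaw yaw -0.061, board yaw about -0.062. I'll slide towards the cutout, stopping about 20 mm short.

send_rows(
  plan=[
    [[0.001,-0.07,0,0,1],[0.002,-0.13,0,0,1],[0.002,-0.13,0,0,1],[0.002,-0.13,0,0,1],[0.002,-0.13,0,0,1],[0.002,-0.13,0,0,1],[0.002,-0.13,0,0,1],[0.002,-0.13,0,0,1],[0.002,-0.13,0,0,1],[0.002,-0.13,0,0,1],[0.002,-0.13,0,0,1],[0.002,-0.13,0,0,1],[0.002,-0.13,0,0,1],[0.002,-0.13,0,0,1],[0.002,-0.13,0,0,1],[0.002,-0.13,0,0,1],[0.002,-0.11,0,0,1],[0,0,0,0,1]],
  ],
)

```text
time_s: 12.85
position: [0.519, -0.1617, 0.0452]
tcp_rot: [[0.062, 0.998, 0.0], [0.998, -0.062, -0.001], [-0.001, 0.0, -1.0]]
force: [-1.8, -0.5, -0.1]
opening: 0.249
```

Run:
```python
from h import *
s=bot.read_state();p=s['position'];print(p,np.arctan2(s['tcp_rot'][1][1],s['tcp_rot'][0][1]))
for c in("scene","top"):
    d=imaging.capture(c); crop(d,topix(d,(.53,-.08,.04)),75,c+"5",4,[((p[0],p[1],.038),(0,0,255))])
```

```text
[ 0.51898406 -0.16168072  0.04515657] -0.06185708498971714
```

View pics/scene5.png

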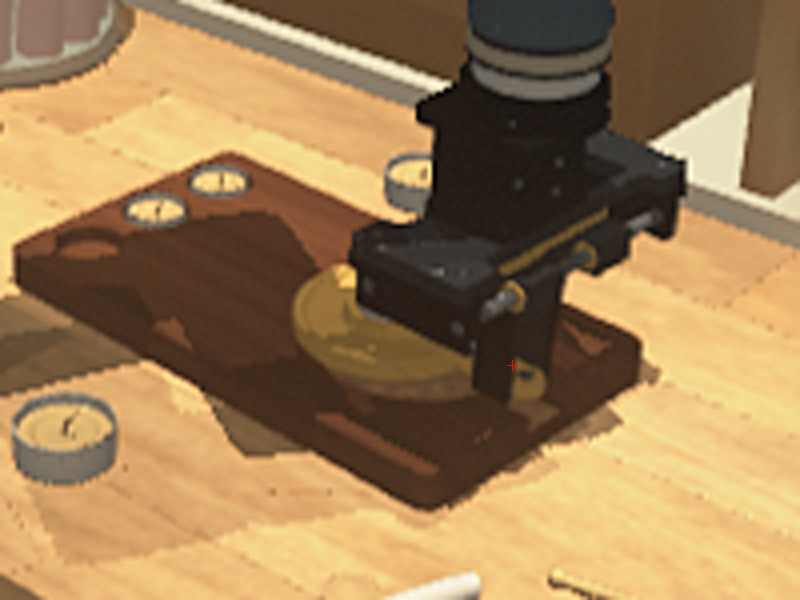

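View pics/top5.png

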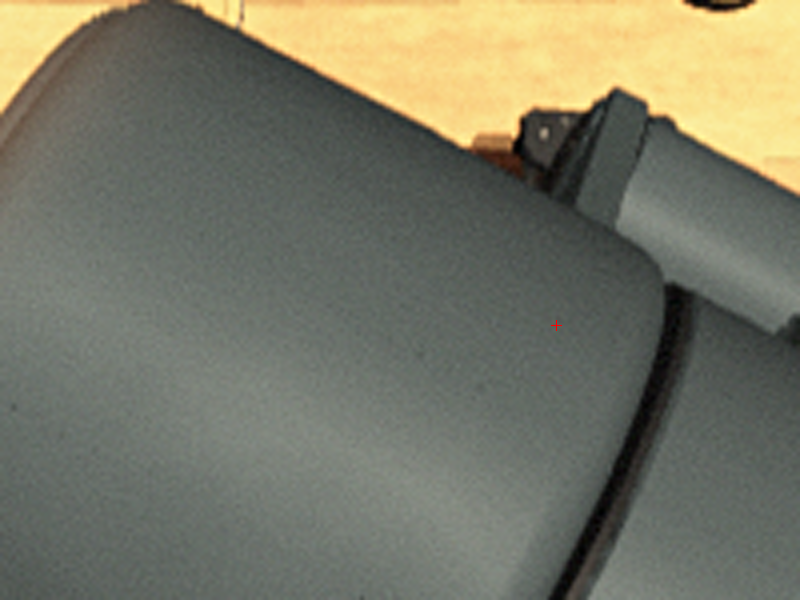

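The plate is now partly over the round and still flat, with the handle nearing the slot at (525,375). I'll go the remaining 20 mm slowly.

send_rows(
  plan=[
    [[0.003,-0.08,0,0,1],[0.003,-0.08,0,0,1],[0.003,-0.08,0,0,1],[0.003,-0.08,0,0,1],[0.003,-0.08,0,0,1],[0.003,-0.08,0,0,1],[0.003,-0.08,0,0,1],[0.003,-0.08,0,0,1],[0,-0.01,0,0,1],[0,0,0,0,1]],
  ],
)

```text
time_s: 13.95
position: [0.5197, -0.1808, 0.0451]
tcp_rot: [[0.062, 0.998, 0.001], [0.998, -0.062, -0.001], [-0.001, 0.001, -1.0]]
force: [0.0, -0.9, -3.3]
opening: 0.25
```

Run:
```python
from h import *
s=bot.read_state();p=s['position'];print(p,np.arctan2(s['tcp_rot'][1][1],s['tcp_rot'][0][1]),s['moment'])
for c in("scene",):
    d=imaging.capture(c); crop(d,topix(d,(.53,-.11,.04)),60,c+"6",5)
```

```text
[ 0.51974476 -0.18080461  0.04514848] -0.06193795348938981 [-0.31780868  0.00141364  0.0207322 ]
```

View pics/scene6.png

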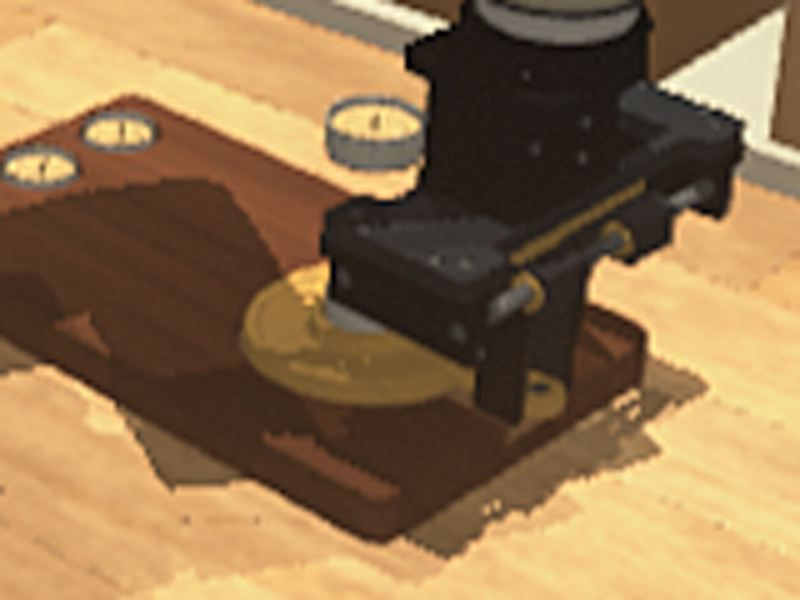

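The wrist now carries the plate (-3.3 N), so the dish hangs over the round and the face no longer supports it. I'll lower 2 mm and open slowly to let it drop.

send_rows(
  plan=[
    [[0,0,-0.03,0,1],[0,0,-0.03,0,1],[0,0,0,0,0.45],[0,0,0,0,0.35],[0,0,0,0,0.25],[0,0,0,0,0.2],[0,0,0,0,0.2]],
  ],
)

```text
time_s: 14.7
position: [0.5196, -0.1802, 0.0434]
tcp_rot: [[0.062, 0.998, 0.0], [0.998, -0.062, 0.0], [0.0, 0.0, -1.0]]
force: [0.0, 0.3, 0.5]
opening: 0.39
```

Run:
```python
from h import *
s=bot.read_state();p=s['position'];print(p,np.arctan2(s['tcp_rot'][1][1],s['tcp_rot'][0][1]),s['moment'])
for c in("scene",):
    d=imaging.capture(c); crop(d,topix(d,(.53,-.11,.04)),60,c+"7",5)
```

```text
[ 0.51957215 -0.18015346  0.0434424 ] -0.06201650142692376 [-0.0099327  -0.09182661 -0.03389814]
```

View pics/scene7.png

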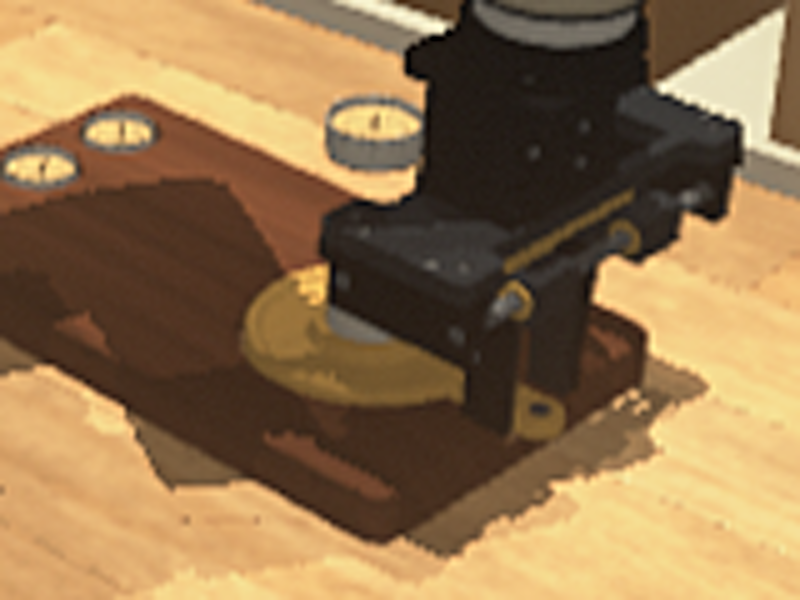

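The handle has dropped into the slot at (540,415), but the dish's rear rim near (245,340) looks unchanged and may still rest on the face. I'll back off and measure.

send_rows(
  plan=[
    [[0,0,0.3,0,0],[0,0,0.8,0,0],[0,0,1,0,0],[0,-0.5,1,0,0],[0,-1,0,0,0],[0,-1,0,0,0],[0,-1,0,0,0],[0,-1,0,0,0],[0,-1,0,0,0],[0,-1,0,0,0],[0,-0.5,0,0,0]],
  ],
)

```text
time_s: 15.85
position: [0.5196, -0.3931, 0.1371]
tcp_rot: [[0.064, 0.998, 0.001], [0.998, -0.064, -0.002], [-0.002, 0.002, -1.0]]
force: [0.3, -1.2, 0.0]
opening: 0.5
```

Run:
```python
from h import *
s=bot.read_state();print(s['position'],s['force'])
o=np.array([.38,-.24])
for c in("scene","top"):
    d=imaging.capture(c); crop(d,topix(d,(.53,-.09,.04)),75,c+"8",4)
    print(c,[(t,[np.round(r['at'],4).tolist() for r in mark_of(c,t)][:2]) for t in("plate","handle","cutout","slot")])
    if c=='top': cv2.imwrite('pics/rt8.png',rect(d,.030,o,640)[::-1,::-1])
```

```text
[ 0.5195539  -0.39307038  0.13713953] [ 0.29859854 -1.23138772  0.03715295]
scene [('plate', [[0.5285, -0.0986, 0.0087]]), ('handle', [[0.5244, -0.1914, 0.0202]]), ('cutout', []), ('slot', [[0.5179, -0.1926, 0.0175]])]
top [('plate', [[0.5278, -0.097, 0.011]]), ('handle', [[0.5188, -0.1901, 0.0176]]), ('cutout', []), ('slot', [[0.5187, -0.1899, 0.0203]])]
```

View pics/scene8.png

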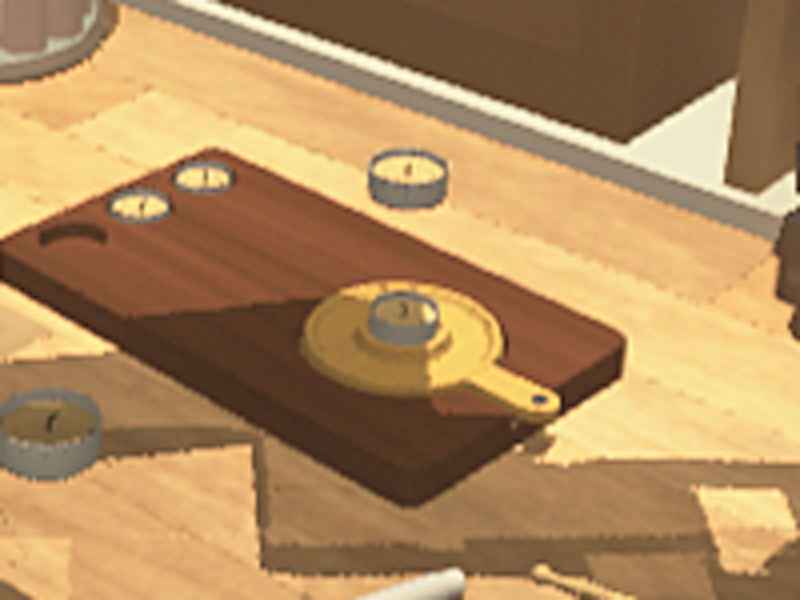

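View pics/rt8.png

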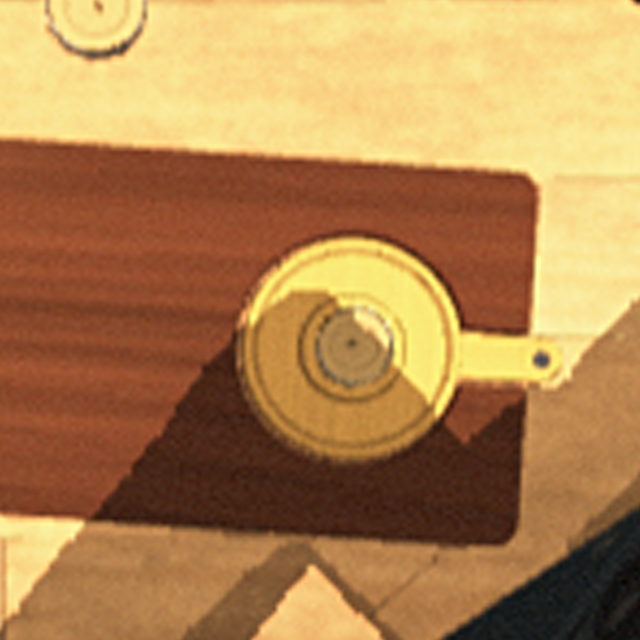

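The plate looks dropped: little side wall shows in the scene view and the handle lies in the slot at (505,390)-(555,400). I'll check flatness by overlaying the predicted home rim and handle on enlarged crops.

Run:
```python
from h import *
C=np.array([.5255,-.0955]);a=-.062
ex=np.array([np.cos(a),np.sin(a)]);ey=np.array([-np.sin(a),np.cos(a)])
def w(x,y,z): return (*(C+x*ex+y*ey),z)
for c in("scene","top"):
    d=imaging.capture(c); s=6; h=50
    x,y=map(int,topix(d,w(0,-20,.03))); x0,y0=x-66,y-h
    im=d['img'][y0:y+h,x0:x+66]; g=cv2.convertScaleAbs(im,alpha=1.4,beta=20)
    e=cv2.resize(g,None,fx=s,fy=s,interpolation=cv2.INTER_CUBIC); cv2.imwrite(f"pics/{c}9raw.png",e)
    P=lambda p:((topix(d,p)-[x0,y0]+.5)*s).astype(int)
    t=np.linspace(0,2*np.pi,100)
    def poly(f,col): cv2.polylines(e,[np.array([P(f(k)) for k in t],np.int32)],True,col,1)
    poly(lambda k:w(.055*np.cos(k),.055*np.sin(k),.028),(0,0,255))
    poly(lambda k:w(.055*np.cos(k),.055*np.sin(k),.033+.005*np.sin(k)),(255,0,0))
    for q in((-.095,-.09),(.095,-.09)): cv2.drawMarker(e,tuple(int(v) for v in P(w(*q,.024))),(0,255,0),0,16,1)
    cv2.drawMarker(e,tuple(int(v) for v in P(w(0,-.095,.028))),(0,0,255),0,10,1)
    cv2.imwrite(f"pics/{c}9.png",e)
```

```text
Traceback (most recent call last):
cv2.error: OpenCV(4.12.0) /io/opencv/modules/imgproc/src/resize.cpp:4208: error: (-215:Assertion failed) !ssize.empty() in function 'resize'
```

View pics/scene9.png

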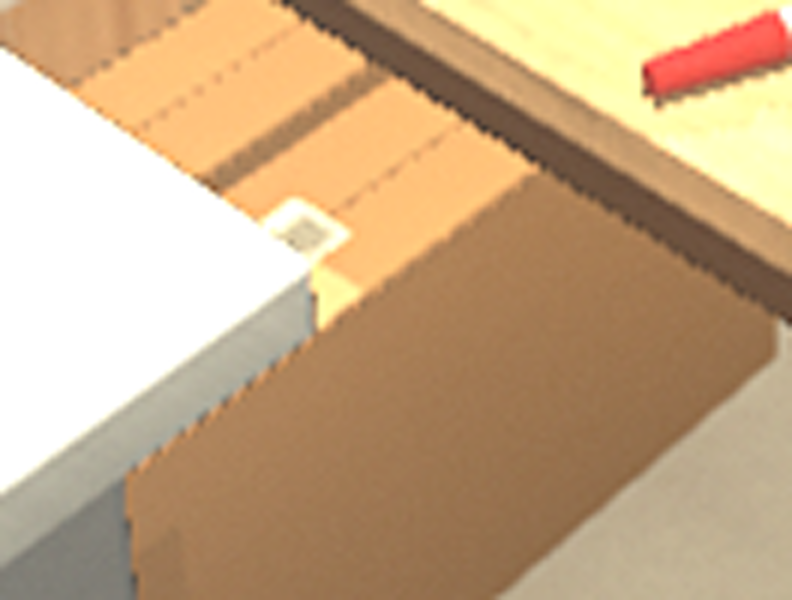

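Units slip: I passed mm instead of m for the crop centre, so these crops missed the board.

```bash
cat > ov.py <<'E'
from h import *
import sys
tag=sys.argv[1]
C=np.array([.5255,-.0955]);a=-.062
ex=np.array([np.cos(a),np.sin(a)]);ey=np.array([-np.sin(a),np.cos(a)])
def w(x,y,z): return (*(C+x*ex+y*ey),z)
for c in("scene","top"):
    d=imaging.capture(c); s=6; h=50
    x,y=map(int,topix(d,w(0,-.02,.03))); x0,y0=x-66,y-h
    im=d['img'][y0:y+h,x0:x+66]; g=cv2.convertScaleAbs(im,alpha=1.4,beta=20)
    e=cv2.resize(g,None,fx=s,fy=s,interpolation=cv2.INTER_CUBIC); cv2.imwrite(f"pics/{c}{tag}raw.png",e)
    P=lambda p:((topix(d,p)-[x0,y0]+.5)*s).astype(int)
    t=np.linspace(0,2*np.pi,100)
    def poly(f,col): cv2.polylines(e,[np.array([P(f(k)) for k in t],np.int32)],True,col,1)
    poly(lambda k:w(.055*np.cos(k),.055*np.sin(k),.028),(0,0,255))
    poly(lambda k:w(.055*np.cos(k),.055*np.sin(k),.033+.005*np.sin(k)),(255,0,0))
    for q in((-.095,-.09),(.095,-.09)): cv2.drawMarker(e,tuple(int(v) for v in P(w(*q,.024))),(0,255,0),0,16,1)
    cv2.drawMarker(e,tuple(int(v) for v in P(w(0,-.095,.028))),(0,0,255),0,10,1)
    cv2.imwrite(f"pics/{c}{tag}.png",e)
E
python3 ov.py 10
```

```text
(no output)
```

View pics/scene10.png

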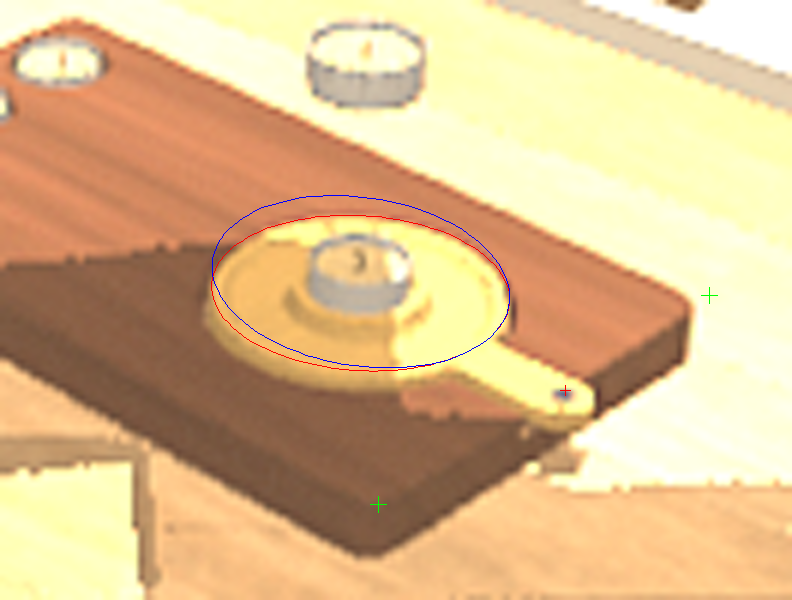

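View pics/scene10raw.png

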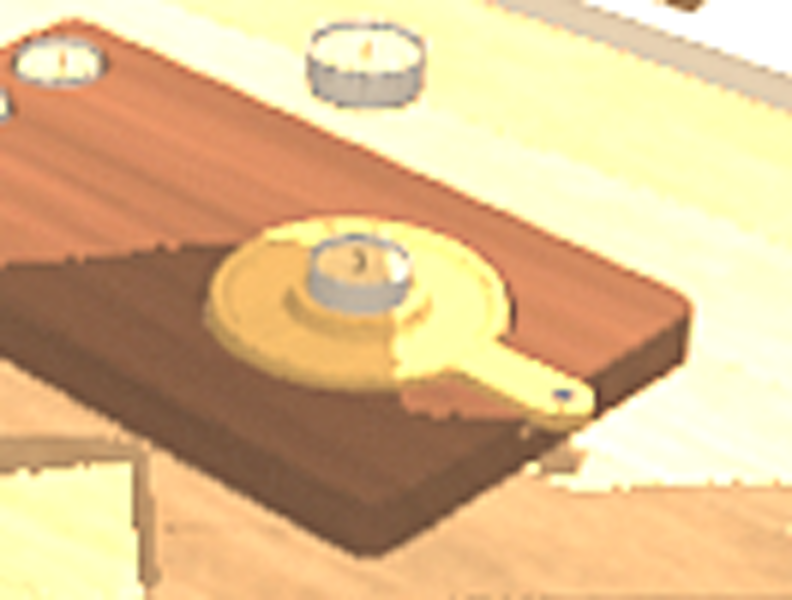

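View pics/top10.png

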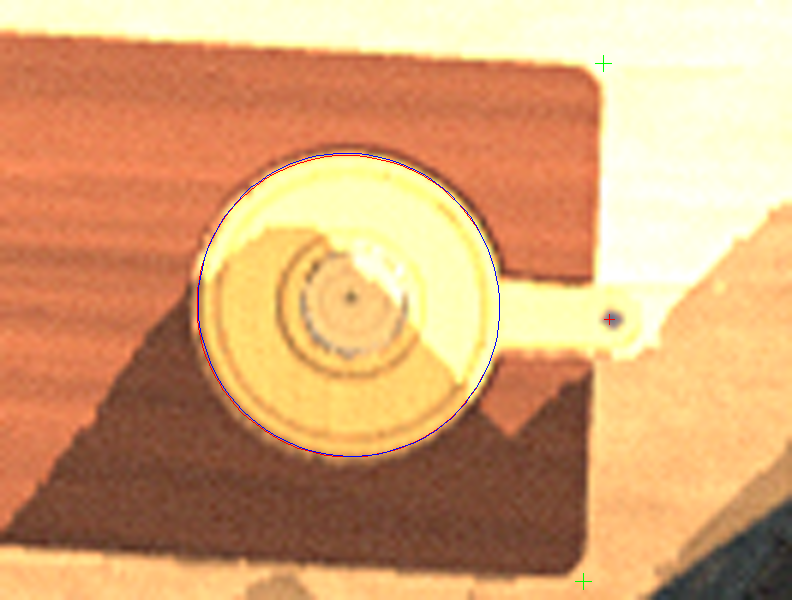

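The blue "rear resting on face" outline clearly doesn't fit, with its far rim at y=195 against 215 seen. The red home outline does fit, and top-view centring is within about 1 mm. To quantify height and tilt, I'll compare the residuals with those of the start picture, where the plate lay flat on the face.

Run:
```python
from h import *
d=imaging.capture("scene"); now=d['img']; d0=dict(d); d0['img']=cv2.imread('pics/scene0.png')
def ov(d,c,yaw,zt,name):
    s=6
    x,y=map(int,topix(d,(c[0],c[1],zt))); x0,y0=x-45,y-35
    e=cv2.resize(cv2.convertScaleAbs(d['img'][y0:y+35,x0:x+45],alpha=1.3,beta=10),None,fx=s,fy=s,interpolation=cv2.INTER_CUBIC)
    t=np.linspace(0,2*np.pi,100)
    for z,col in((zt,(0,0,255)),):
        q=np.array([(topix(d,(c[0]+.055*np.cos(k),c[1]+.055*np.sin(k),z))-[x0,y0]+.5)*s for k in t])
        cv2.polylines(e,[q.astype(np.int32)],True,col,1)
    return e
a=ov(d0,(.5238,-.0108),0,.038,'a'); b=ov(d,(.5255,-.0955),0,.028,'b')
cv2.imwrite('pics/cmp.png',cv2.resize(np.vstack([a,b]),(540,840))[:, :] if 0 else cv2.resize(np.hstack([a,b]),None,fx=.74,fy=.74,interpolation=cv2.INTER_AREA))
for t in("plate","handle","tealight"):
    print(t,[np.round(r['at'],4).tolist() for r in mark_of("scene",t)][:3])
```

```text
plate [[0.5263, -0.0986, 0.0098]]
handle [[0.5171, -0.1921, 0.0195], [0.5631, 0.3299, 0.002]]
tealight [[0.6993, 0.0379, 0.0045], [0.5247, -0.0984, 0.0319], [0.3367, -0.0067, 0.0015]]
```

View pics/cmp.png

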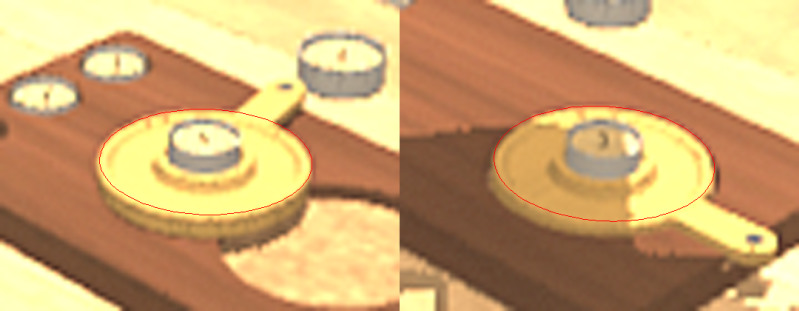

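Run:
```python
from h import *
d=imaging.capture("scene"); d0=dict(d); d0['img']=cv2.imread('pics/scene0.png')
def z(d,c,zt):
    x,y=map(int,topix(d,(*c,zt))); s=13
    return cv2.resize(cv2.convertScaleAbs(d['img'][y-22:y+22,x-30:x+30],alpha=1.6,beta=20),None,fx=s,fy=s,interpolation=cv2.INTER_NEAREST)
cv2.imwrite('pics/near_now.png',z(d,(.50,-.095),.026)); 
g=lambda i,x,y0,y1:i[y0:y1,x].astype(int).tolist()
# vertical profile at columns through dish near edge
for dd,c,zt in((d0,(.5238,-.0108),.038),(d,(.5255,-.0955),.028)):
    v=np.array([-.76,-.65])/1.0  # toward camera
    near=np.array(c)+.055*np.array([-.76,-.65])
    u=topix(dd,(*near,zt)); print(u, [topix(dd,(*near,zt-k))[1].round(1) for k in(.004,.014)])
    x=int(round(u[0])); y=int(u[1]); 
    for yy in range(y-8,y+12): print(yy,dd['img'][yy,x].tolist())
```

```text
[332.15503133 259.86458355] [np.float64(261.4), np.float64(265.3)]
251 [105, 175, 228]
252 [93, 189, 244]
253 [70, 134, 179]
254 [72, 137, 183]
255 [79, 153, 209]
256 [98, 192, 242]
257 [107, 210, 250]
258 [103, 206, 247]
259 [106, 212, 251]
260 [98, 193, 246]
261 [65, 130, 176]
262 [53, 97, 131]
263 [57, 108, 145]
264 [54, 107, 141]
265 [51, 90, 126]
266 [47, 72, 121]
267 [52, 82, 134]
268 [53, 84, 134]
269 [53, 83, 136]
270 [55, 84, 137]
[363.07535096 277.33879267] [np.float64(278.9), np.float64(282.8)]
269 [56, 113, 154]
270 [55, 104, 138]
271 [59, 109, 146]
272 [58, 111, 149]
273 [62, 119, 159]
274 [63, 122, 163]
275 [63, 123, 164]
276 [64, 122, 162]
277 [65, 122, 162]
278 [58, 113, 149]
279 [54, 102, 135]
280 [47, 87, 119]
281 [39, 65, 96]
282 [36, 54, 84]
283 [35, 53, 83]
284 [35, 52, 81]
285 [35, 53, 83]
286 [37, 54, 85]
287 [37, 55, 85]
288 [34, 53, 84]
```

View pics/near_now.png

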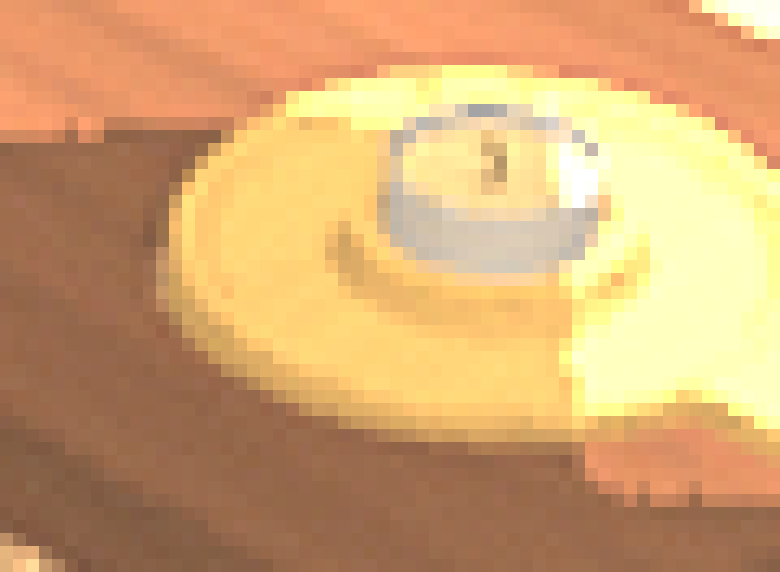

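The visible side wall shrank from about 5 px (14 mm) to about 2.5 px, roughly uniform round the near side. That says dropped flat, but only within a few mm. There's time, so I'll verify height by touch, setting closed fingertips gently on the rear rim at board y=+49. Contact is expected at TCP z of about 0.045 if home, and about 0.055 if the rear is up.

send_rows(
  plan=[
    [[0,0.5,0,0,1],[0.03,1,0,0,1],[0.03,1,0,0,1],[0.03,1,0,0,1],[0.03,1,0,0,1],[0.03,1,0,0,1],[0.03,1,0,0,1],[0.03,1,0,0,1],[0.03,1,0,0,1],[0.03,1,0,0,1],[0.03,1,0,0,1],[0,1,0,0,1],[0,0.03,0,0,1],[0,0,0,0,1],[0,0,-1,0,1],[0,0,-0.8,0,1],[0,0,-0.4,0,1],[0,0,0,0,1],[0,0,0,0,1]],
  ],
)

```text
time_s: 18.7
position: [0.5289, -0.045, 0.0706]
tcp_rot: [[0.063, 0.998, 0.0], [0.998, -0.063, -0.0], [-0.0, 0.0, -1.0]]
force: [0.8, -0.2, -0.4]
opening: 0.004
```

Run:
```python
from h import *
p=bot.read_state()['position'];print(p)
d=imaging.capture("scene"); crop(d,topix(d,(.53,-.09,.04)),60,"scene11",5)
```

```text
[ 0.52886213 -0.0449874   0.07058129]
```

View pics/scene11.png

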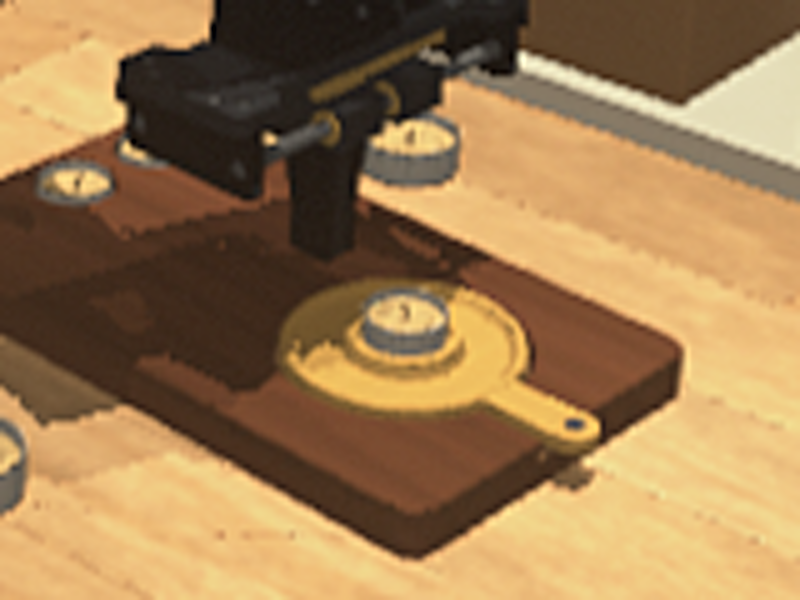

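The closed fingers are above the rear of the plate. I'll lower to 5 mm above the expected contact, then step down.

send_rows(
  plan=[
    [[0,-0.05,-0.4,0,1],[0,0,-0.28,0,1],[0,0,0,0,1]],
  ],
)

```text
time_s: 19.05
position: [0.5278, -0.0457, 0.0489]
tcp_rot: [[0.062, 0.998, -0.002], [0.998, -0.062, 0.001], [0.0, -0.002, -1.0]]
force: [-0.0, 0.7, -0.1]
opening: 0.006
```

send_rows(
  plan=[
    [[0,0,-0.09,0,1],[0,0,-0.05,0,1],[0,0,0,0,1]],
  ],
)

```text
time_s: 19.35
position: [0.5286, -0.0458, 0.0457]
tcp_rot: [[0.062, 0.998, 0.0], [0.998, -0.062, -0.0], [-0.0, 0.0, -1.0]]
force: [-0.3, 0.5, 0.0]
opening: 0.005
```

send_rows(
  plan=[
    [[0,0,-0.05,0,1],[0,0,0,0,1]],
  ],
)

```text
time_s: 19.55
position: [0.5287, -0.0458, 0.0454]
tcp_rot: [[0.062, 0.998, 0.001], [0.998, -0.062, -0.0], [-0.0, 0.001, -1.0]]
force: [-2.6, -0.1, 8.6]
opening: 0.006
```

Contact came at TCP z=0.0454, so the tips were at 0.0284 on the rim top. Home predicts 0.028, so the rear is fully down. I'll retreat, check once more and hand in.

send_rows(
  plan=[
    [[0,0,0.3,0,1],[0,0,0.8,0,1],[0,0,1,0,1],[0,-0.5,1,0,1],[0,-1,0.5,0,1],[0,-1,0,0,1],[0,-1,0,0,1],[0,-1,0,0,1],[0,-1,0,0,1],[0,-1,0,0,1],[0,-1,0,0,1],[0,-1,0,0,1],[0,-1,0,0,1],[0,-1,0,0,1],[0,-1,0,0,1],[0,0,0,0,1],[0,0,0,0,1]],
  ],
)

```text
time_s: 21.25
position: [0.5281, -0.391, 0.1523]
tcp_rot: [[0.063, 0.998, -0.0], [0.998, -0.063, 0.001], [0.001, -0.0, -1.0]]
force: [1.6, 0.9, 1.0]
opening: 0.004
```

```bash
python3 ov.py 12
python3 - <<'E'
from h import *
s=bot.read_state();print(s['time_s'],s['position'],s['force'])
imaging.capture("top")
for t in("plate","handle","matchbox","brass_cup","snuffer"): print(t,[np.round(r['at'],3).tolist() for r in mark_of("top",t)][:2])
E
```

```text
21.35 [ 0.5281806  -0.38953647  0.1521505 ] [-0.17179223  0.45844413 -0.68649874]
plate [[0.532, -0.095, 0.01]]
handle [[0.518, -0.191, 0.021], [0.529, -0.096, 0.011]]
matchbox [[0.395, 0.353, 0.002]]
brass_cup [[0.562, 0.33, -0.001]]
snuffer []
```

View pics/top12.png

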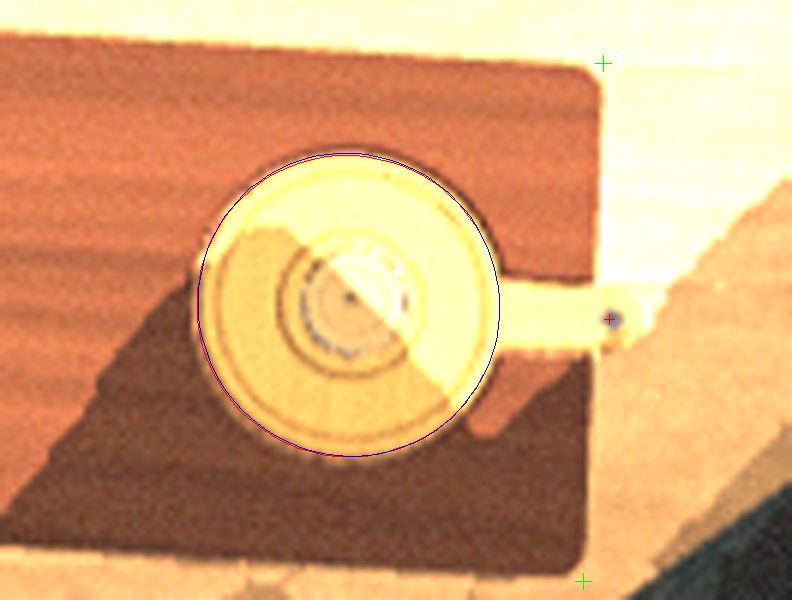

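View pics/scene12raw.png

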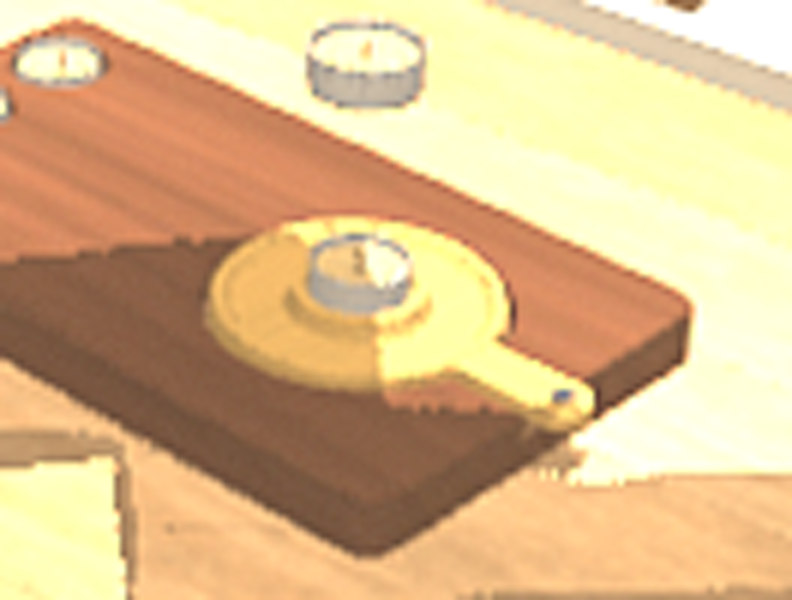

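The plate is unchanged at (350,305) in the top crop, centred on the home outline. The handle hole is on the slot mark and the tealight is standing centred in the ring.

```bash
python3 -c "
from rig import bot
print(bot.hand_in())"
```

```text
the job is handed in; nothing more can be done
None
```

I gripped the plate's handle, turned the plate about -1.84 rad on the board's face and slid it about 85 mm to the cutout. Released there, it dropped into the keyhole. I handed the job in at about 21 s of the 48 s allowed; no verdict was reported.

- **Position:** in the top view the plate's centre and the handle hole lie within about 1 mm of the home outline. The network's plate mark in the last picture was about 6 mm off in x, but its handle mark agreed with the slot to about 1 mm, so I trusted the picture.
- **Height:** touching the rear rim put it 28.4 mm above the table, against 28 mm for home. I did not probe the handle end; both views show it down in the slot. The side wall still visible in the scene picture suggested about 6 mm proud instead of 4. That reading is only good to a few mm, and I went by the touch.
- **Tealight and bystanders:** the tealight stands centred in its ring. The matchbox and brass cup read within a few mm of their start positions. The network missed the snuffer in the last picture, so it was not re-measured, but the arm never came down near it.

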